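Lock the sample stage level

TASK

The spring-loaded sample platform stands tilted up: take the red ball knob of its bolt, push the platform gently down until it rests level on its rubber stop, and while holding it there slide the bolt fully home into the yellow keeper, then let go so that the bolt alone keeps the platform level. Never force the stop or the keeper, keep off the sample discs, and leave the other things on the bench where they are.

Things in the scene. Friction and masses are not known exactly. Their poses are not given: they have to be found in the camera images.
- stage: Grey base plate of the sample stage, fixed to the bench. Origin on the bench surface: x runs from the free (front, knob) edge towards the hinge, y along the hinge line towards the yellow keeper, z up. The base reaches from -125 to +125 mm in x, -120 to +160 mm in y, 16 mm high. The hinge line is at x = +105 mm, z = 55 mm.
- platform (a joint): Tilt of the aluminium platform (195 x 190 x 10 mm, hinged at its back edge), rad; 0 = exactly level. A spring holds it at 0.32, free edge up, its limit. Pushing it down at the knob takes about 6 N at first, growing evenly to 7 to 10 N at level; a damper adds about 0.6 N per 10 mm/s. It meets its rubber stop somewhere between -0.031 and +0.031 rad; let go unbolted, it rises again.
- hinge_line (a point): Middle of the hinge axis at the back edge of the platform, 55 mm over the bench. The axis runs along the stage's y.
- platform_edge (a point): Middle of the free front edge of the platform's upper face, 200 mm from the hinge axis. The rubber stop stands under this edge's end on the keeper's side and gives about 1 mm for each 2.5 N.
- samples: Six white sample discs, 34 mm across and 12 mm high, fixed on the platform in two rows 45 and 92 mm from the hinge axis, at -50, 0 and +50 mm across. Not to be touched. Origin on the platform's upper face at the hinge axis; axes turn with the platform.
- bolt (a joint): Slide of the steel bolt along the platform's front edge, m; 0 = fully withdrawn, 0.032 = fully home (its end stop); it moves towards the keeper (stage +y). Starts between 0 and 0.006. It rubs with about 1.5 N and stays where it is left.
- bolt_knob (a point): Centre of the red ball knob (26 mm across) on the bolt: it stands on a 12 mm steel stem over a dark carrier (50 mm along y, 24 mm across, 10 mm high) that lies on the platform 178 mm from the hinge axis. The ball's centre is 40 mm above the platform's upper face, 45 mm above the hinge axis when level. Pinched along the bolt (stage y), it can pivot between the fingers as the platform tilts.
- bolt_tip (a point): Middle of the free end of the bolt bar (14 mm wide, 8 mm high), on its axis, 117 mm from the knob's stem towards the keeper. The bar has about 9 mm to go from fully withdrawn before it reaches the keeper's mouth.
- gate: Foot of the keeper, a dark block 50 x 26 x 20 mm on the base at the front corner on the +y side; origin under its centre, 16 mm over the bench. From it rises the yellow keeper: a column with an upper lip (14 mm thick) and a lower jaw (10 mm), both 36 mm wide and 30 mm deep along y, open towards the bolt; it carries the black rubber stop. The force on keeper and stop must stay below 16 N.
- gate_mouth (a point): Nominal entry between lip and jaw, at their near face, 66 mm over the bench. Keeper and stop are set together by a screw, up to 5.5 mm higher or lower: only contact tells. With the platform just resting on the stop, the bolt passes 1.8 mm below the lip and 2 mm above the jaw; held higher, or pressed more than about 5 N into the stop, the bolt's end strikes lip or jaw.
- flask_a: Stoppered flask, round body 72 mm across, 181 mm tall, lime with a clear neck and blue stopper, origin under its centre; bystander.
- flask_b: Second flask, the same; bystander.
- reagent: Amber bottle, 64 mm across, 150 mm tall, origin under its centre; bystander.
- jar: White jar with a red cap, 52 mm across, 70 mm tall, origin under its centre, standing beside the stage on the side away from the keeper; bystander.
- beaker: Glass beaker, 64 mm across, 75 mm tall, origin under its centre, standing beside the stage on the keeper's side; bystander.
- spatula: Spatula 170 mm long lying on the bench in front of the stage, along the stage's y; low; bystander.
- spare_ring: Aluminium ring, 44 mm across and 12 mm high, lying on the bench; bystander.

How it is judged:
By the outcome, as a careful person would: the job done as asked, in the order asked, and still so for the second after the job is handed in, with the robot touching nothing.
It also fails if it takes over 70 s, if anything falls off the work surface, if the arm or the gripper's body presses on something with over 40 N, if the wrist force passes 120 N, or if a joint passes its speed limit or range.

ROBOT

A 6-joint arm with a two-finger parallel gripper is mounted at the origin on the work surface. World frame = base frame: x ahead of the robot, y to its left, z up, the work surface at z = 0. Lengths are in mm, angles in rad, forces in N, time in s.
With the tool pointing down it reaches from about 300 to 775 mm from the base axis. Payload 14.6 kg.
Tool frame: the origin (TCP) lies between the finger pads; the fingertips stand 8 mm ahead of it and the grasp point (between the pads) lies 11 mm behind it; z points along the fingers, y is the direction in which the jaws open and shut (so a half turn about z gives the same grasp; the last joint's range is limited). The gripper opens to 94 mm and grips with 3 to 60 N. Pads are 16 mm wide; open, the fingers measure 119 mm over their backs; the gripper's body (75 mm by 177 mm) begins 78 mm behind the grasp point.
Start: joints at [-1.275, 0.3, 1.521, -0, 1.321, -0.067], TCP at [195.184, -514.191, 176.646] pointing down, gripper open.
Joint ranges: [-3.03, 3.03], [-0.79, 2.21], [0.23, 2.52], [-1.04, 4.18], [0, 3.07], [-2.55, 2.55]. Speed limits (rad/s): [2.22, 2.22, 2.57, 3.14, 3.14, 3.14].

INTERFACE

Orientations are given as [roll, pitch, yaw] about the fixed x, y, z axes, in that order (R = Rz(yaw) Ry(pitch) Rx(roll)).
In Python, from cell import manip gives the robot as it stands. The module is installed in compiled form; this text tells all that it offers.
- The arm moves only by the tool send_rows, never from a script. Its argument "series" is a list that holds one entry, the list of rows, each a list of 5 numbers: the opening, from 0 (shut) to 1 (fully open), then the shift along the tool's x, y, z in mm, then the turn about the tool's z in degrees. In form: [[[gripper, dx, dy, dz, roll], ...]]. A call has 1 to 10 rows; each row is the pose to reach, as a shift and turn from the pose commanded when the call began, along the tool's axes at that moment; what a row does not reach only later rows make up. A row lasts 1/10 s, in which the tool goes at most 50 mm and 8.59 degrees, less where a joint would pass 70% of its speed; a pose out of reach is approached as far as the arm can. A call with a gripper value outside its range is refused whole. The fingers move at their own pace and stop on an object; "newtons" is the grip in N (left out, the last holds). Time passes only in rows, so rows that repeat a pose let the fingers close. It gives the time, the measured TCP pose, the force and the opening at its end, in the units of the state.
- manip.read_state(): the state, without advancing time (a new reading comes with each control period).
- manip.camera(name): name is "scene" or "side" or "wrist"; returns a dict with "img" (400x640x3 uint8, red, green, blue), "vfov" (degrees; the focal length in pixels is half the picture's height over the tangent of half this angle, whatever the lens; pixels are square), "cx", "cy" (the principal point, pixels), "pose" (4x4, takes a point from camera to world coordinates); the wrist camera has in their place "T_tool_cam" (4x4, takes a point from camera to tool coordinates, whose origin is the TCP and whose axes are the flange's). Camera axes: x right, y down, z forward; pixel columns grow to the right and rows downward; lengths in mm; the calibration is good to about 2 mm. The wrist camera is an equidistant fisheye: a pixel r from the principal point sees the ray r / f radians off the axis. A picture is of the moment at which its call begins: read the wrist's pose just before it. There is no depth.
- manip.sign_off(): hands the job in, once; it reports no verdict.
Trained networks look in a picture, given as the dict that the camera call returned (one of the last four; its "shot" number tells which), for a name from the list of things; names that differ only in an ending like _2 or _b are one class to them, and where a whole thing is asked for, a point or a joint stands for the part that bears it (a point fixed in the world has none). Each returns a list of dicts, best first, with "conf" (0 to 1); they miss things now and then, are a little off and sometimes report something else, mostly with a low value. They report only what shows in the picture. A call takes as long as a camera call.
- manip.find_in(target, picture): "rect" ([left, top, width, height] in pixels, round what is visible of it).
- manip.silhouettes(target, picture): "pixels" (400x640 bool, what is visible of it) and "rect" ([left, top, width, height] in pixels, round what is visible of it).
The state is a dict: "clock": time; "joints": joint angles; "qd": joint speeds; "effort": joint torques, N m; "eef_pos": TCP position; "eef_rot": TCP orientation; "wrist_force": force on the tool from outside, world axes, zero at the start; "moment": the same for the moment, N m; "finger_gap": finger opening in mm.
Only numpy, scipy, OpenCV 4.12 (cv2) and the standard library are available. Lean on these libraries where they do the work, as an engineer would, in place of code of your own. Each camera call takes 0.05 s, during which the arm holds its last target. There are 200 camera calls.

## Working session

There is one attempt and no reset: what is moved stays moved. The work goes in short steps, Python scripts to look and compute and a tool call to move; the robot and the scene stay as the last step left them, time stands still between calls to the robot, and variables do not carry over. Pictures are saved under pics/ and viewed, about 8 in all and at most 12, crops included, and the job is handed in when it is done.

Besides the shell and the picture viewer there is one more tool, called in YAML: its name, and indented under it one key for each argument. send_rows: Moves the arm, as the interface text tells. Its arguments: {"type":"object","properties":{"series":{"type":"array"},"newtons":{"type":"number"}},"required":["series"]}

```bash
mkdir -p pics; cat > h.py <<'E'
from cell import manip
import numpy as np, cv2
from scipy.spatial.transform import Rotation as R
def ray(p,u,v,T=None):
    f=p["img"].shape[0]/2/np.tan(np.radians(p["vfov"])/2)
    d=np.array([u-p["cx"],v-p["cy"]],float)
    if T is None:
        T=p["pose"]; c=np.array([d[0]/f,d[1]/f,1])
    else:
        r=np.hypot(*d); th=r/f
        c=np.r_[np.sin(th)*d/max(r,1e-9),np.cos(th)]
    c=T[:3,:3]@c
    return T[:3,3],c/np.linalg.norm(c)
def atz(o,d,z): return o+d*(z-o[2])/d[2]
def proj(p,P):
    T=np.linalg.inv(p["pose"]); f=200/np.tan(np.radians(p["vfov"])/2)
    c=T[:3,:3]@np.asarray(P,float)+T[:3,3]
    return np.array([p["cx"]+f*c[0]/c[2],p["cy"]+f*c[1]/c[2]])
def tri(rs):
    A=0;b=0
    for o,d in rs:
        M=np.eye(3)-np.outer(d,d);A=A+M;b=b+M@o
    P=np.linalg.solve(A,b)
    return P,[float(np.linalg.norm((np.eye(3)-np.outer(d,d))@(P-o))) for o,d in rs]
def toolT():
    s=manip.read_state();T=np.eye(4);T[:3,:3]=R.from_euler("xyz",s["eef_rot"]).as_matrix();T[:3,3]=s["eef_pos"];return T,s
def wrist():
    T,s=toolT();p=manip.camera("wrist");return p,T@p["T_tool_cam"],T
def save(p,n): cv2.imwrite("pics/"+n,p["img"][:,:,::-1])
E
python3 - <<'E'
from h import *
print(manip.read_state())
im=[]
for n in("scene","side"):
    p=manip.camera(n);save(p,n+"0.png")
    print(n,p["vfov"],p["cx"],p["cy"],p["pose"].round(2).tolist())
    for t in("bolt_knob","gate","stage","platform","bolt_tip","gate_mouth","flask_a","reagent","jar","beaker","spatula","spare_ring"):
        try: print(t,[(np.round(r["rect"]).tolist(),round(r["conf"],2)) for r in manip.find_in(t,p)[:3]])
        except Exception as e: print(t,e)
E
```

```text
{'clock': 0.0, 'joints': array([-1.27460560e+00,  3.00461163e-01,  1.52161121e+00, -3.97335241e-05,
        1.32069419e+00, -6.65563210e-02]), 'qd': array([ 0.00030343, -0.00044292, -0.00235584, -0.00028974, -0.00146679,
        0.00029655]), 'effort': array([ 4.75519064e-04, -5.31800258e+01, -3.52735448e+01,  7.08381878e-02,
        2.43471900e-02, -7.94763287e-05]), 'eef_pos': array([ 195.08276092, -513.9098533 ,  176.0790572 ]), 'eef_rot': array([-3.14041879e+00, -3.96726196e-05,  3.62756886e-01]), 'wrist_force': array([-0.24910556, -0.07210684,  0.51661929]), 'moment': array([-0.03781369,  0.02175907, -0.03284845]), 'finger_gap': 93.80129641110737}
scene 48.16858023432767 317.8225508573951 205.83192347246188 [[0.86, 0.39, -0.33, 1012.6], [0.51, -0.65, 0.56, -620.58], [0.0, -0.65, -0.76, 956.66], [0.0, 0.0, 0.0, 1.0]]
bolt_knob [([294.0, 157.0, 14.0, 34.0], 0.62)]
gate []
stage [([268.0, 152.0, 109.0, 103.0], 0.96)]
platform [([282.0, 151.0, 86.0, 83.0], 0.61)]
bolt_tip [([295.0, 153.0, 11.0, 39.0], 0.86), ([283.0, 149.0, 83.0, 85.0], 0.75), ([349.0, 139.0, 16.0, 26.0], 0.24)]
gat
[... 577 characters left out ...]
194.0, 29.0, 47.0], 0.89)]
gate [([283.0, 247.0, 30.0, 35.0], 0.7), ([223.0, 256.0, 24.0, 35.0], 0.5), ([370.0, 118.0, 23.0, 43.0], 0.43)]
stage [([228.0, 181.0, 124.0, 111.0], 0.85)]
platform [([331.0, 229.0, 32.0, 49.0], 0.68), ([247.0, 192.0, 92.0, 49.0], 0.65)]
bolt_tip []
gate_mouth [([285.0, 248.0, 27.0, 34.0], 0.83)]
flask_a [([163.0, 231.0, 27.0, 53.0], 0.93), ([285.0, 249.0, 30.0, 36.0], 0.69), ([192.0, 262.0, 28.0, 58.0], 0.61)]
reagent [([367.0, 121.0, 25.0, 40.0], 0.75)]
jar [([316.0, 173.0, 17.0, 19.0], 0.61)]
beaker [([222.0, 257.0, 27.0, 35.0], 0.72), ([193.0, 260.0, 29.0, 60.0], 0.58)]
spatula [([332.0, 228.0, 32.0, 50.0], 0.89)]
spare_ring [([416.0, 174.0, 12.0, 8.0], 0.54)]
```

```bash
python3 - <<'E'
import cv2,numpy as np
a=cv2.imread("pics/scene0.png")[80:310,200:430];b=cv2.imread("pics/side0.png")[110:340,150:440]
f=lambda i,s:cv2.resize(i,None,fx=s,fy=s,interpolation=cv2.INTER_CUBIC)
cv2.imwrite("pics/sc.png",f(a,2.6));cv2.imwrite("pics/si.png",f(b,2.6))
E
```

```text
(no output)
```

View pics/sc.png

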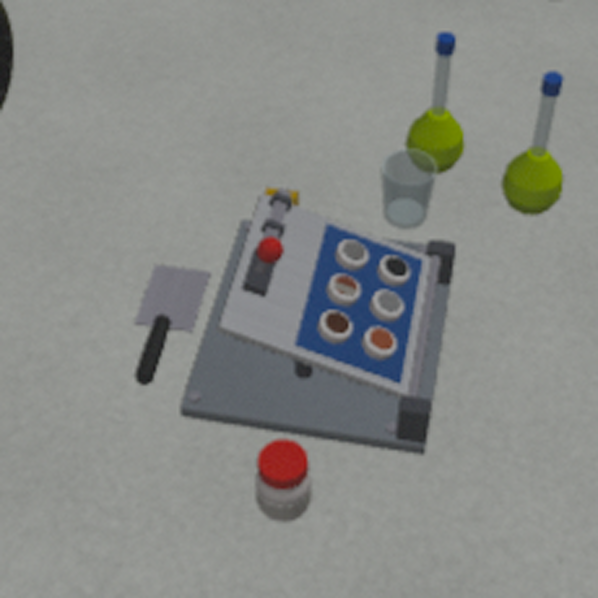

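View pics/si.png

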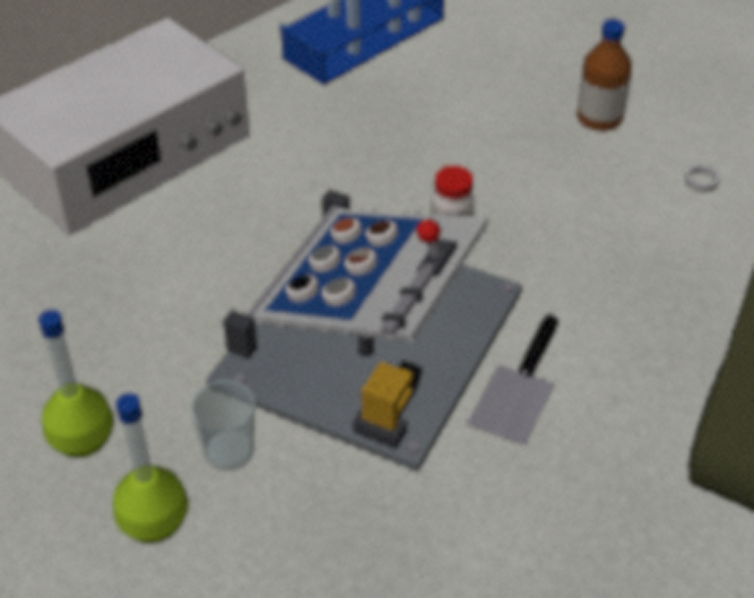

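```bash
cat > fit.py <<'E'
from h import *
from scipy.optimize import least_squares
P={n:manip.camera(n) for n in("scene","side")}
obs=[("scene",(-125,-120,16),(270.4,236.9)),("scene",(125,-120,16),(363.1,251.5)),("side",(-125,160,16),(310.8,288.5)),("side",(-125,-120,16),(350.4,220)),("side",(125,160,16),(231.5,255.4)),("scene",None,(303.8,175.8)),("side",None,(314.6,198.8))]
def W(q,s):
    c,n=np.cos(q[2]),np.sin(q[2]); return np.array([q[0]+c*s[0]-n*s[1],q[1]+n*s[0]+c*s[1],s[2]])
def res(q):
    th=.32
    return np.concatenate([proj(P[n],W(q,s if s else (105-178*np.cos(th)+45*np.sin(th),q[3],55+178*np.sin(th)+45*np.cos(th))))-o for n,s,o in obs])
k,e=tri([ray(P["scene"],303.8,175.8),ray(P["side"],314.6,198.8)]);print("knob tri",k,e)
for n,u in(("scene",[(270.4,236.9),(363.1,251.5)]),("side",[(310.8,288.5),(350.4,220),(231.5,255.4)])):
    for v in u: print(n,atz(*ray(P[n],*v),16).round(1))
best=min((least_squares(res,[500,0,a,0]) for a in np.linspace(-3,3,9)),key=lambda r:r.cost)
q=best.x;print(q,best.fun.reshape(-1,2).round(1).tolist())
th=.32
print("knob",W(q,(105-178*np.cos(th)+45*np.sin(th),q[3],153.7)),"level",W(q,(-73,q[3],100)))
print("reach",np.hypot(*W(q,(-73,q[3],0))[:2]))
E
python3 fit.py
```

```text
knob tri [578.78949468  41.4087372  152.9824291 ] [2.1805153721106767, 2.1805153721106243]
scene [549.4 -78.9  16. ]
scene [779.1   3.3  16. ]
side [446.6 182.1  16. ]
side [538.9 -77.   16. ]
side [676.6 259.   16. ]
[ 6.19643388e+02  7.33418921e+01  3.54812573e-01 -1.56233850e+01] [[-2.5, 0.2], [-0.0, -0.4], [0.5, -0.5], [-0.1, -1.8], [-3.3, 0.6], [-1.0, -0.1], [-0.7, -0.3]]
knob [578.36525616  41.38749294 153.7       ] level [556.61823197  33.33039526 100.        ]
reach 557.6152539247354
```

send_rows:
  series:
    - [[1,10,-7,-15,0],[1,40,-28,-30,0],[1,75,-52,-44,0],[1,112,-77,-44,0],[1,150,-103,-44,0],[1,188,-130,-44,0],[1,226,-156,-44,0],[1,264,-182,-44,0],[1,302,-208,-44,0],[1,340,-234,-44,0]]

```text
clock: 2.4
eef_pos: [430.8, -172.4, 222.0]
eef_rot: [3.14, -0.001, 0.363]
wrist_force: [1.2, -0.6, 0.7]
finger_gap: 93.8
```

send_rows:
  series:
    - [[1,38,-26,0,0],[1,75,-52,0,0],[1,112,-77,0,0],[1,145,-100,0,0],[1,175,-121,0,0],[1,198,-137,0,0],[1,212,-147,0,0],[1,215,-149,0,0],[1,215,-149,0,0]]

```text
clock: 3.3
eef_pos: [577.9, 41.2, 221.2]
eef_rot: [3.141, -0.0, 0.364]
wrist_force: [0.7, 0.6, -0.8]
finger_gap: 94.0
```

```bash
python3 - <<'E'
from h import *
p,C,T=wrist();save(p,"w1.png");print(manip.read_state()["clock"],T.round(3).tolist(),p["vfov"],p["cx"],p["cy"]);print(p["T_tool_cam"].round(3).tolist())
for t in("bolt_knob","gate","platform","bolt_tip","bolt"):
    print(t,[(np.round(r["rect"]).tolist(),round(r["conf"],2)) for r in manip.find_in(t,p)[:3]])
E
```

```text
3.35 [[0.935, 0.356, 0.0, 577.884], [0.356, -0.935, -0.0, 41.247], [0.0, 0.0, -1.0, 221.241], [0.0, 0.0, 0.0, 1.0]] 65.70646984690485 318.44340711165086 201.01433312360575
[[0.0, -0.963, -0.27, 77.617], [1.0, 0.0, -0.0, 0.299], [0.001, -0.27, 0.963, -208.425], [0.0, 0.0, 0.0, 1.0]]
bolt_knob [([211.0, 186.0, 133.0, 32.0], 0.87)]
gate [([183.0, 172.0, 35.0, 44.0], 0.93), ([205.0, 188.0, 138.0, 25.0], 0.44)]
platform [([208.0, 56.0, 186.0, 171.0], 0.87)]
bolt_tip [([205.0, 190.0, 138.0, 23.0], 0.59)]
bolt [([209.0, 186.0, 132.0, 30.0], 0.93)]
```

View pics/w1.png

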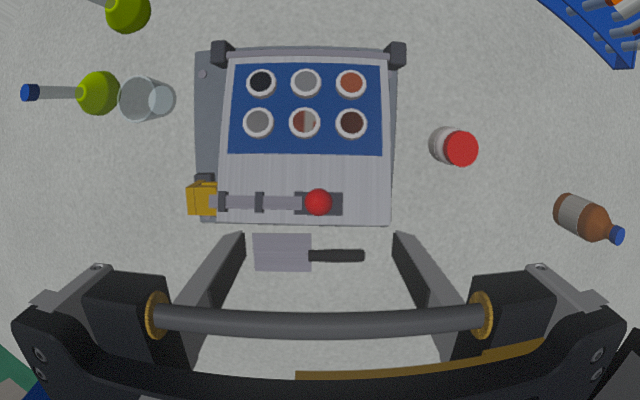

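```bash
python3 - <<'E'
from h import *
from scipy.optimize import least_squares
p,C,T=wrist()
hsv=cv2.cvtColor(p["img"],cv2.COLOR_RGB2HSV)
m=(((hsv[...,0]<6)|(hsv[...,0]>174))&(hsv[...,1]>170)&(hsv[...,2]>80)).astype(np.uint8)
m[:,370:]=0;m[:180]=0;m[230:]=0
n,l,s,c=cv2.connectedComponentsWithStats(m);i=1+np.argmax(s[1:,4]);print("red",s[i],c[i])
ko=s[i][:2]+s[i][2:4]/2-.5
f=200/np.tan(np.radians(p["vfov"])/2)
def pj(P):
    v=np.linalg.inv(C)@np.r_[P,1];r=np.hypot(v[0],v[1]);th=np.arctan2(r,v[2]);return np.array([p["cx"],p["cy"]])+f*th*v[:2]/r
print("knob@153.7",atz(*ray(p,*ko,C),153.7))
D=[(45,50,261,82),(45,0,306,82),(45,-50,351,82),(92,50,258,122),(92,0,305,122),(92,-50,352,122)]
def loc(r,h,y,q):
    t=.32;x=105-r*np.cos(t)+h*np.sin(t);z=55+r*np.sin(t)+h*np.cos(t)
    a,b=np.cos(q[2]),np.sin(q[2]);return np.array([q[0]+a*x-b*y,q[1]+b*x+a*y,z])
res=lambda q:np.concatenate([pj(loc(d[0],5+12,d[1],q))-d[2:] for d in D]+[pj(loc(178,45,q[3],q))-ko])
r=least_squares(res,[619,73,.355,-15]);q=r.x
print(q,r.fun.reshape(-1,2).round(1).tolist());print("knob",loc(178,45,q[3],q))
d=loc(178,45,q[3],q)-T[:3,3];print("tool delta",T[:3,:3].T@d, "yaw tool",manip.read_state()["eef_rot"])
E
```

```text
red [305 189  23  26 421] [315.36817102 201.04750594]
knob@153.7 [577.10993737  42.15804551 153.7       ]
[ 6.18906809e+02  7.10948381e+01  3.53044447e-01 -1.26996892e+01] [[-0.4, 0.2], [-0.3, -0.7], [0.5, 0.1], [0.1, 0.0], [-0.1, -0.5], [0.3, 0.2], [-0.0, 0.6]]
knob [576.56135667  41.95684893 153.7084416 ]
tool delta [-0.68772231 -2.10434706 67.24197251] yaw tool [ 3.14149385e+00 -2.03461625e-04  3.62103913e-01]
```

send_rows:
  series:
    - [[1,-0.5,-0.5,5,0.5],[1,-1,-1,15,0.5],[1,-1,-1,27,0.5],[1,-1,-1,40,0.5],[1,-1,-1,52,0.5],[1,-1,-1,63,0.5],[1,-1,-1,71,0.5],[1,-1,-1,76,0.5],[1,-1,-1,78.5,0.5],[1,-1,-1,78.5,0.5]]

```text
clock: 4.65
eef_pos: [576.9, 41.4, 142.1]
eef_rot: [3.142, -0.0, 0.354]
wrist_force: [0.7, -0.8, -0.3]
finger_gap: 93.9
```

```bash
python3 - <<'E'
from h import *
p,C,T=wrist();i=p["img"][130:330,180:480];s=manip.camera("side")["img"][170:270,230:380]
z=lambda a,w,h:cv2.resize(a,(w,h),interpolation=cv2.INTER_CUBIC)
cv2.imwrite("pics/w2.png",np.hstack([z(i,450,300),z(s,350,300)])[:,:,::-1]);print(manip.read_state())
E
```

```text
{'clock': 4.75, 'joints': array([8.37234734e-03, 3.91238827e-01, 1.47962948e+00, 9.95108612e-06,
       1.27004988e+00, 1.22507428e+00]), 'qd': array([ 0.00088189, -0.00237724, -0.00109413, -0.00124979, -0.00040371,
       -0.00219297]), 'effort': array([-5.81218017e-03, -5.73418021e+01, -3.44285166e+01,  3.81165545e-02,
       -8.16688011e-02, -1.53180563e-04]), 'eef_pos': array([577.05109484,  41.43551394, 142.56293906]), 'eef_rot': array([ 3.14137304e+00, -6.37779041e-04,  3.54091520e-01]), 'wrist_force': array([-0.34461427,  0.77114971, -0.27291617]), 'moment': array([-0.05450019, -0.02023221,  0.04576735]), 'finger_gap': 93.94418235258999}
```

View pics/w2.png

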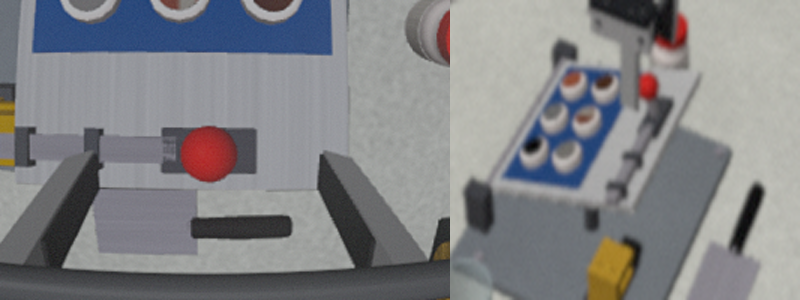

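```bash
python3 - <<'E'
from h import *
p,C,T=wrist()
img=p["img"].astype(int);m=((img[...,0]>1.8*img[...,1])&(img[...,0]>1.8*img[...,2])&(img[...,0]>60)).astype(np.uint8)
m[:180]=0;m[:,:270]=0;m[:,390:]=0;m[270:]=0
n,l,s,c=cv2.connectedComponentsWithStats(m);i=1+np.argmax(s[1:,4]);print("red",s[i],c[i])
f=200/np.tan(np.radians(p["vfov"])/2)
def pj(P):
    v=np.linalg.inv(p["T_tool_cam"])@np.r_[P,1];r=np.hypot(v[0],v[1]);th=np.arctan2(r,v[2]);return np.array([p["cx"],p["cy"]])+f*th*v[:2]/r
print([pj(np.array(P)).round(1).tolist() for P in((0,0,-11),(5,0,-11),(0,5,-11),(0,0,-16))])
E
```

```text
red [ 300  214   38   37 1070] [318.50560748 232.21401869]
[[318.1, 232.4], [318.1, 225.6], [325.4, 232.4], [318.1, 235.1]]
```

send_rows:
  newtons: 30
  series:
    - [[0.6,0,0,0,0],[0.4,0,0,0,0],[0.3,0,0,0,0],[0.2,0,0,0,0],[0.1,0,0,0,0],[0.1,0,0,0,0],[0.1,0,0,0,0],[0.1,0,0,0,0],[0.1,0,0,0,0],[0.1,0,0,0,0]]

```text
clock: 5.8
eef_pos: [576.8, 41.4, 142.2]
eef_rot: [-3.142, -0.0, 0.354]
wrist_force: [-0.0, -0.4, -0.9]
finger_gap: 17.3
```

send_rows:
  series:
    - [[0.1,0,0,0,0],[0.1,0,0,0,0]]

```text
clock: 6.0
eef_pos: [576.9, 41.4, 142.2]
eef_rot: [-3.142, -0.0, 0.354]
wrist_force: [-0.3, 0.2, -0.0]
finger_gap: 9.5
```

```bash
python3 - <<'E'
from h import *
p,C,T=wrist();i=p["img"][130:330,180:480];s=manip.camera("side")["img"][170:270,230:380]
z=lambda a,w,h:cv2.resize(a,(w,h),interpolation=cv2.INTER_CUBIC)
cv2.imwrite("pics/w3.png",np.hstack([z(i,450,300),z(s,350,300)])[:,:,::-1])
E
```

```text
(no output)
```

View pics/w3.png

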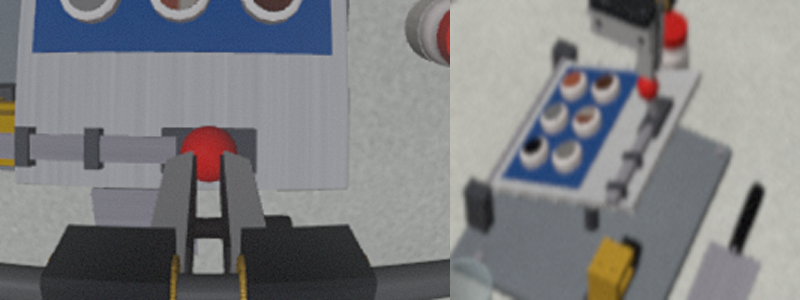

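send_rows:
  series:
    - [[0.3,0,0,0,0],[0.5,0,0,0,0],[0.6,0,0,0,0],[0.6,0,0,0,0],[0.6,0,0,0,0],[0.6,0,0,0,0],[0.6,0,0,3,0],[0.6,0,0,7,0],[0.6,0,0,11,0],[0.6,0,0,13,0]]

```text
clock: 7.1
eef_pos: [576.6, 41.4, 128.5]
eef_rot: [-3.141, 0.001, 0.354]
wrist_force: [-0.4, 0.0, 0.2]
finger_gap: 56.1
```

```bash
python3 - <<'E'
from h import *
p,C,T=wrist();save(p,"w4f.png");i=p["img"][180:300,220:420];s=manip.camera("side");print(s["shot"])
z=lambda a,w,h:cv2.resize(a,(w,h),interpolation=cv2.INTER_CUBIC)
cv2.imwrite("pics/w4.png",np.vstack([z(i,600,360),z(s["img"][180:260,250:400],450,240).copy() if 0 else z(s["img"][170:250,250:400],600,240*4//3)[:240]])[:,:,::-1])
print(manip.read_state()["eef_pos"],manip.read_state()["finger_gap"],manip.read_state()["wrist_force"])
# where would told geometry put finger tips in side view
for P in((0,0,8),(0,0,-11),(0,0,-32)):
    w=T@np.r_[P,1]; print(P,w[:3].round(1),proj(s,w[:3]).round(1))
E
```

```text
13
[576.66726633  41.43167299 128.67986534] 56.35076703797729 [-0.06814717 -0.37586775  0.17628738]
(0, 0, 8) [576.6  41.4 120.5] [314.1 207.8]
(0, 0, -11) [576.6  41.4 139.5] [314.3 202.7]
(0, 0, -32) [576.6  41.4 160.5] [314.4 197. ]
```

View pics/w4.png

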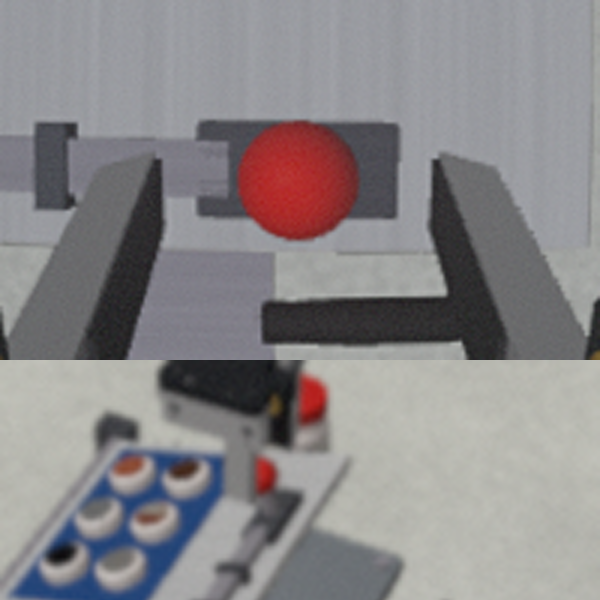

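```bash
python3 - <<'E'
from h import *
T,s=toolT();p=manip.camera("side")
for z in(8,-11,-30,-40):
    print(z,[proj(p,(T@np.r_[x,y,z,1])[:3]).round(1).tolist() for x,y in((8,-28),(8,-40),(-8,-40))])
w=manip.camera("wrist")
f=200/np.tan(np.radians(w["vfov"])/2)
def pj(P):
    v=np.linalg.inv(w["T_tool_cam"])@np.r_[P,1];r=np.hypot(v[0],v[1]);th=np.arctan2(r,v[2]);return np.array([w["cx"],w["cy"]])+f*th*v[:2]/r
for z in(8,-11,-30,-40): print(z,[pj((x,y,z)).round(1).tolist() for x,y in((8,-28),(-8,-28),(8,28),(8,40),(8,-40))])
E
```

```text
8 [[307.1, 213.4], [305.2, 216.2], [310.6, 218.1]]
-11 [[307.2, 208.3], [305.3, 211.2], [310.8, 213.0]]
-30 [[307.3, 203.1], [305.3, 206.0], [310.9, 207.8]]
-40 [[307.3, 200.4], [305.4, 203.2], [311.0, 205.1]]
8 [[280.2, 212.7], [281.0, 232.9], [356.1, 212.7], [372.1, 212.7], [264.2, 212.6]]
-11 [[276.9, 221.3], [277.9, 242.9], [359.3, 221.3], [376.7, 221.2], [259.6, 221.1]]
-30 [[273.1, 231.4], [274.3, 254.6], [363.1, 231.4], [382.0, 231.2], [254.2, 231.1]]
-40 [[270.7, 237.5], [272.2, 261.6], [365.4, 237.5], [385.1, 237.3], [251.0, 237.2]]
```

send_rows:
  series:
    - [[0.6,0,0,3,0],[0.6,0,0,7,0],[0.6,0,0,11,0],[0.6,0,0,14,0],[0.6,0,0,15,0],[0.6,0,0,15,0]]

```text
clock: 7.9
eef_pos: [576.8, 41.4, 114.0]
eef_rot: [-3.141, 0.0, 0.354]
wrist_force: [0.5, 0.6, -0.0]
finger_gap: 56.2
```

send_rows:
  series:
    - [[0.6,0,0,3,0],[0.6,0,0,6,0],[0.6,0,0,9,0],[0.6,0,0,10,0],[0.6,0,0,10,0]]

```text
clock: 8.4
eef_pos: [576.8, 41.4, 103.9]
eef_rot: [-3.141, 0.0, 0.354]
wrist_force: [0.3, 0.3, -0.3]
finger_gap: 56.6
```

```bash
python3 - <<'E'
from h import *
p,C,T=wrist();i=p["img"][180:300,220:420];s=manip.camera("side")
z=lambda a,w,h:cv2.resize(a,(w,h),interpolation=cv2.INTER_CUBIC)
cv2.imwrite("pics/w5.png",np.vstack([z(i,600,360),z(s["img"][170:230,250:400],600,240)])[:,:,::-1])
E
```

```text
(no output)
```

View pics/w5.png

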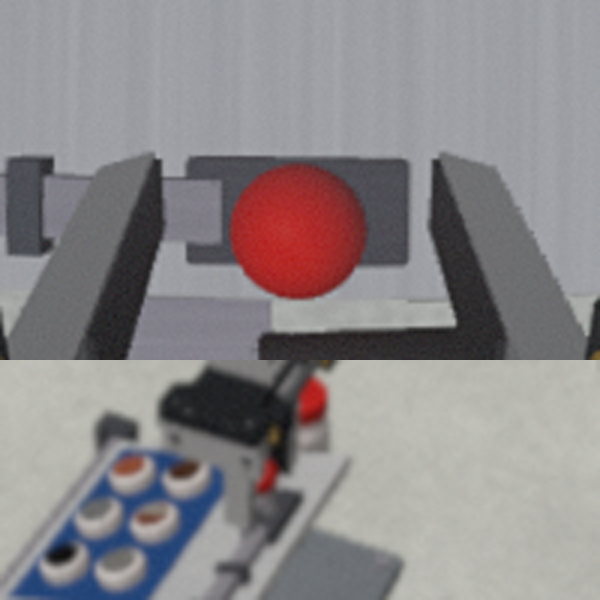

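send_rows:
  newtons: 30
  series:
    - [[0.4,0,0,0,0],[0.3,0,0,0,0],[0.2,0,0,0,0],[0.15,0,0,0,0],[0.1,0,0,0,0],[0.1,0,0,0,0],[0.1,0,0,0,0],[0.1,0,0,0,0],[0.1,0,0,0,0],[0.1,0,0,0,0]]

```text
clock: 9.5
eef_pos: [576.9, 41.4, 104.2]
eef_rot: [3.142, -0.0, 0.354]
wrist_force: [-0.2, -1.4, 0.1]
finger_gap: 24.8
```

send_rows:
  series:
    - [[0.1,-0.9,0,1.5,0],[0.1,-1.9,0,3.1,0],[0.1,-2.9,0,4.7,0],[0.1,-3.8,0,6.3,0],[0.1,-4.7,0,7.9,0],[0.1,-5.6,0,9.5,0],[0.1,-6.5,0,11.1,0],[0.1,-7.4,0,12.7,0],[0.1,-7.4,0,12.7,0],[0.1,-7.4,0,12.7,0]]

```text
clock: 10.5
eef_pos: [570.4, 39.0, 92.2]
eef_rot: [3.141, -0.002, 0.354]
wrist_force: [0.3, 0.0, 6.0]
finger_gap: 24.6
```

send_rows:
  series:
    - [[0.1,-1.1,0,2.2,0],[0.1,-2.2,0,4.4,0],[0.1,-3.3,0,6.6,0],[0.1,-4.3,0,8.8,0],[0.1,-5.3,0,11,0],[0.1,-6.4,0,13.2,0],[0.1,-7.3,0,15.5,0],[0.1,-8.2,0,17.8,0],[0.1,-9.1,0,20,0],[0.1,-9.1,0,20,0]]

```text
clock: 11.5
eef_pos: [562.1, 36.0, 72.2]
eef_rot: [3.141, -0.002, 0.354]
wrist_force: [1.4, 1.0, 7.8]
finger_gap: 24.7
```

send_rows:
  series:
    - [[0.1,-0.6,0,1.7,0],[0.1,-1.3,0,3.5,0],[0.1,-1.9,0,5.2,0],[0.1,-2.5,0,6.9,0],[0.1,-3.1,0,8.6,0],[0.1,-3.7,0,10.4,0],[0.1,-4.2,0,12.1,0],[0.1,-4.2,0,12.1,0],[0.1,-4.2,0,12.1,0],[0.1,-4.2,0,12.1,0]]

```text
clock: 12.5
eef_pos: [558.3, 34.6, 60.3]
eef_rot: [3.141, -0.002, 0.354]
wrist_force: [1.1, 1.9, 7.2]
finger_gap: 24.5
```

```bash
cat > f.py <<'E'
from h import *
F=[];Z=[]
for _ in range(4):
    s=manip.read_state();F.append(s["wrist_force"]);Z.append(s["eef_pos"]);manip.camera("side")
print(s["clock"],np.mean(F,0).round(2),np.std(F,0).round(2),np.mean(Z,0).round(2))
E
python3 f.py
```

```text
12.65 [0.78 1.7  7.81] [0.22 0.11 0.56] [558.25  34.56  60.32]
```

send_rows:
  series:
    - [[0.1,-0.3,0,1,0],[0.1,-0.6,0,2,0],[0.1,-0.8,0,2.7,0],[0.1,-0.8,0,2.7,0],[0.1,-0.8,0,2.7,0]]

```text
clock: 13.2
eef_pos: [557.5, 34.3, 57.6]
eef_rot: [3.141, -0.002, 0.354]
wrist_force: [1.0, 1.8, 7.7]
finger_gap: 24.3
```

send_rows:
  series:
    - [[0.1,-0.15,0,0.5,0],[0.1,-0.3,0,1,0],[0.1,-0.3,0,1,0],[0.1,-0.3,0,1,0]]

```text
clock: 13.6
eef_pos: [557.2, 34.2, 56.6]
eef_rot: [3.141, -0.002, 0.354]
wrist_force: [0.3, 2.0, 6.8]
finger_gap: 24.4
```

send_rows:
  series:
    - [[0.1,-0.15,0,0.5,0],[0.1,-0.3,0,1,0],[0.1,-0.3,0,1,0],[0.1,-0.3,0,1,0]]

```text
clock: 14.0
eef_pos: [557.0, 34.1, 55.7]
eef_rot: [3.141, -0.003, 0.354]
wrist_force: [0.5, 2.2, 8.3]
finger_gap: 24.9
```

send_rows:
  series:
    - [[0.1,-0.15,0,0.5,0],[0.1,-0.3,0,1,0],[0.1,-0.3,0,1,0],[0.1,-0.3,0,1,0]]

```text
clock: 14.4
eef_pos: [556.7, 34.0, 54.6]
eef_rot: [3.141, -0.003, 0.354]
wrist_force: [0.0, 2.5, 8.3]
finger_gap: 24.8
```

send_rows:
  series:
    - [[0.1,-0.15,0,0.5,0],[0.1,-0.3,0,1,0],[0.1,-0.3,0,1,0],[0.1,-0.3,0,1,0]]

```text
clock: 14.8
eef_pos: [556.4, 33.9, 53.6]
eef_rot: [3.141, -0.003, 0.354]
wrist_force: [0.2, 2.4, 7.9]
finger_gap: 24.4
```

```bash
python3 f.py
```

```text
14.95 [0.68 1.87 8.02] [0.31 0.45 0.31] [556.44  33.87  53.66]
```

send_rows:
  series:
    - [[0.1,-0.15,0,0.5,0],[0.1,-0.3,0,1,0],[0.1,-0.3,0,1,0],[0.1,-0.3,0,1,0]]

```text
clock: 15.4
eef_pos: [556.2, 33.8, 52.7]
eef_rot: [3.141, -0.003, 0.354]
wrist_force: [1.4, 2.4, 8.6]
finger_gap: 24.5
```

send_rows:
  series:
    - [[0.1,-0.15,0,0.5,0],[0.1,-0.3,0,1,0],[0.1,-0.3,0,1,0],[0.1,-0.3,0,1,0]]

```text
clock: 15.8
eef_pos: [555.9, 33.7, 51.7]
eef_rot: [3.141, -0.003, 0.354]
wrist_force: [1.6, 2.3, 7.8]
finger_gap: 24.3
```

```bash
python3 f.py
```

```text
15.95 [1.11 1.74 7.72] [0.31 0.43 0.43] [555.91  33.69  51.68]
```

send_rows:
  series:
    - [[0.1,-0.15,0,0.5,0],[0.1,-0.3,0,1,0],[0.1,-0.3,0,1,0],[0.1,-0.3,0,1,0]]

```text
clock: 16.4
eef_pos: [555.7, 33.6, 50.7]
eef_rot: [3.141, -0.003, 0.354]
wrist_force: [0.9, 0.8, 7.8]
finger_gap: 24.7
```

send_rows:
  series:
    - [[0.1,-0.15,0,0.5,0],[0.1,-0.3,0,1,0],[0.1,-0.3,0,1,0],[0.1,-0.3,0,1,0]]

```text
clock: 16.8
eef_pos: [555.4, 33.5, 49.7]
eef_rot: [3.141, -0.003, 0.354]
wrist_force: [0.9, 1.5, 7.5]
finger_gap: 24.5
```

```bash
python3 f.py
```

```text
16.95 [1.2  1.84 8.13] [0.22 0.48 0.47] [555.4   33.49  49.7 ]
```

send_rows:
  series:
    - [[0.1,-0.12,0,0.5,0],[0.1,-0.25,0,1,0],[0.1,-0.25,0,1,0],[0.1,-0.25,0,1,0]]

```text
clock: 17.4
eef_pos: [555.1, 33.4, 48.7]
eef_rot: [3.141, -0.003, 0.354]
wrist_force: [1.6, 2.1, 8.9]
finger_gap: 24.5
```

send_rows:
  series:
    - [[0.1,-0.12,0,0.5,0],[0.1,-0.25,0,1,0],[0.1,-0.25,0,1,0],[0.1,-0.25,0,1,0]]

```text
clock: 17.8
eef_pos: [554.9, 33.3, 47.7]
eef_rot: [3.141, -0.003, 0.354]
wrist_force: [0.8, 1.1, 9.3]
finger_gap: 24.3
```

```bash
python3 f.py; python3 - <<'E'
from h import *
p,C,T=wrist();i=p["img"][180:300,180:420];s=manip.camera("side")
z=lambda a,w,h:cv2.resize(a,(w,h),interpolation=cv2.INTER_CUBIC)
cv2.imwrite("pics/w6.png",np.vstack([z(i,640,320),z(s["img"][190:260,230:390],640,280)])[:,:,::-1])
E
```

```text
17.95 [0.49 1.66 8.33] [0.43 0.53 0.67] [554.88  33.29  47.69]
```

View pics/w6.png

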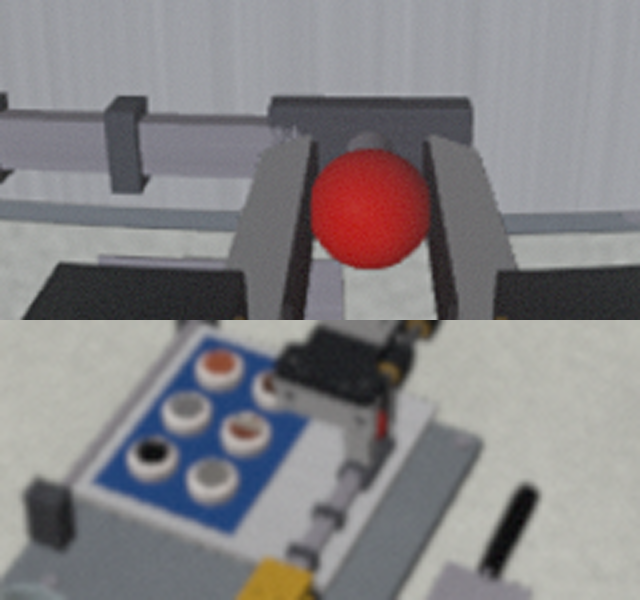

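send_rows:
  series:
    - [[0.1,-0.12,0,0.5,0],[0.1,-0.25,0,1,0],[0.1,-0.25,0,1,0],[0.1,-0.25,0,1,0]]

```text
clock: 18.5
eef_pos: [554.6, 33.2, 46.7]
eef_rot: [3.141, -0.003, 0.354]
wrist_force: [0.9, 2.1, 8.9]
finger_gap: 24.5
```

```bash
python3 f.py
```

```text
18.65 [1.01 1.74 8.83] [0.48 0.31 0.43] [554.66  33.21  46.71]
```

send_rows:
  series:
    - [[0.1,-0.12,0,0.5,0],[0.1,-0.2,0,0.8,0],[0.1,-0.2,0,0.8,0],[0.1,-0.2,0,0.8,0]]

```text
clock: 19.1
eef_pos: [554.5, 33.1, 45.9]
eef_rot: [3.141, -0.003, 0.354]
wrist_force: [1.2, 1.8, 7.7]
finger_gap: 25.1
```

```bash
python3 f.py
```

```text
19.25 [0.88 1.87 8.  ] [0.57 0.31 0.24] [554.47  33.14  45.91]
```

send_rows:
  series:
    - [[0.1,-0.12,0,0.5,0],[0.1,-0.2,0,0.8,0],[0.1,-0.2,0,0.8,0],[0.1,-0.2,0,0.8,0]]

```text
clock: 19.7
eef_pos: [554.3, 33.1, 45.1]
eef_rot: [3.141, -0.003, 0.354]
wrist_force: [1.3, 1.2, 7.5]
finger_gap: 24.7
```

```bash
python3 f.py
```

```text
19.85 [1.12 1.95 8.19] [0.37 0.43 0.41] [554.29  33.07  45.11]
```

send_rows:
  series:
    - [[0.1,-0.12,0,0.5,0],[0.1,-0.2,0,0.8,0],[0.1,-0.2,0,0.8,0],[0.1,-0.2,0,0.8,0]]

```text
clock: 20.3
eef_pos: [554.1, 33.0, 44.3]
eef_rot: [3.141, -0.003, 0.354]
wrist_force: [0.6, 1.9, 8.1]
finger_gap: 24.3
```

```bash
python3 f.py
```

```text
20.45 [0.88 1.56 8.42] [0.5  0.29 0.26] [554.15  33.01  44.33]
```

send_rows:
  series:
    - [[0.1,-0.12,0,0.5,0],[0.1,-0.2,0,0.8,0],[0.1,-0.2,0,0.8,0],[0.1,-0.2,0,0.8,0]]

```text
clock: 20.9
eef_pos: [554.0, 32.9, 43.6]
eef_rot: [3.141, -0.003, 0.354]
wrist_force: [0.2, 1.5, 9.7]
finger_gap: 24.2
```

```bash
python3 f.py; python3 - <<'E'
from h import *
p,C,T=wrist();save(p,"w7.png")
img=p["img"].astype(int);m=((img[...,0]>1.8*img[...,1])&(img[...,0]>1.8*img[...,2])&(img[...,0]>60)).astype(np.uint8)
m[:180]=0;m[:,:270]=0;m[:,390:]=0;m[300:]=0
n,l,s,c=cv2.connectedComponentsWithStats(m);i=1+np.argmax(s[1:,4]);print("red",s[i],c[i])
E
```

```text
21.05 [0.58 1.47 9.65] [0.29 0.21 0.49] [553.99  32.93  43.63]
red [ 296  236   45   45 1617] [318.05380334 257.98886827]
```

send_rows:
  series:
    - [[0.1,-0.1,0,0.4,0],[0.1,-0.1,0,0.4,0],[0.1,-0.1,0,0.4,0],[0.1,-0.1,0,0.4,0]]

```text
clock: 21.55
eef_pos: [553.9, 32.9, 43.3]
eef_rot: [3.141, -0.003, 0.354]
wrist_force: [0.6, 1.7, 10.7]
finger_gap: 24.3
```

```bash
python3 f.py
```

```text
21.7 [ 0.02  1.52 10.67] [0.49 0.39 0.21] [553.95  32.9   43.34]
```

send_rows:
  series:
    - [[0.1,0,-0.5,0,0],[0.1,0,-1.5,0,0],[0.1,0,-2.5,0,0],[0.1,0,-3.5,0,0],[0.1,0,-4.5,0,0],[0.1,0,-5.5,0,0],[0.1,0,-6,0,0],[0.1,0,-6,0,0]]

```text
clock: 22.55
eef_pos: [552.1, 38.3, 43.4]
eef_rot: [3.14, -0.003, 0.354]
wrist_force: [1.7, 0.0, 9.8]
finger_gap: 24.8
```

```bash
python3 f.py
```

```text
22.7 [ 1.33 -0.36 10.38] [0.36 0.33 0.5 ] [552.06  38.26  43.41]
```

send_rows:
  series:
    - [[0.1,0,-0.7,0,0],[0.1,0,-1.4,0,0],[0.1,0,-2.1,0,0],[0.1,0,-2.8,0,0],[0.1,0,-3.5,0,0],[0.1,0,-4,0,0],[0.1,0,-4,0,0]]

```text
clock: 23.45
eef_pos: [550.7, 42.0, 43.4]
eef_rot: [3.14, -0.003, 0.354]
wrist_force: [1.2, 0.3, 10.0]
finger_gap: 24.7
```

send_rows:
  series:
    - [[0.1,0,-0.7,0,0],[0.1,0,-1.4,0,0],[0.1,0,-2.1,0,0],[0.1,0,-2.8,0,0],[0.1,0,-3.5,0,0],[0.1,0,-4,0,0],[0.1,0,-4,0,0]]

```text
clock: 24.15
eef_pos: [549.4, 45.8, 43.4]
eef_rot: [3.14, -0.004, 0.354]
wrist_force: [2.4, -0.0, 9.9]
finger_gap: 24.6
```

```bash
python3 f.py
```

```text
24.3 [ 1.91 -0.15  9.78] [0.34 0.46 0.28] [549.37  45.78  43.42]
```

send_rows:
  series:
    - [[0.1,0,-1,0,0],[0.1,0,-2,0,0],[0.1,0,-3,0,0],[0.1,0,-4,0,0],[0.1,0,-5,0,0],[0.1,0,-6,0,0],[0.1,0,-7,0,0],[0.1,0,-8,0,0],[0.1,0,-9,0,0],[0.1,0,-9,0,0]]

```text
clock: 25.35
eef_pos: [546.3, 54.3, 43.4]
eef_rot: [3.141, -0.004, 0.354]
wrist_force: [1.8, 0.7, 9.1]
finger_gap: 24.3
```

```bash
python3 f.py
```

```text
25.5 [2.53 0.56 9.58] [0.86 0.45 0.37] [546.32  54.33  43.44]
```

send_rows:
  series:
    - [[0.1,0,-0.7,0,0],[0.1,0,-1.4,0,0],[0.1,0,-2,0,0],[0.1,0,-2,0,0],[0.1,0,-2,0,0]]

```text
clock: 26.05
eef_pos: [545.7, 56.1, 43.4]
eef_rot: [3.141, -0.004, 0.354]
wrist_force: [2.1, -0.3, 9.5]
finger_gap: 24.7
```

```bash
python3 f.py
```

```text
26.2 [ 2.41 -0.16  9.64] [0.32 0.45 0.57] [545.67  56.16  43.46]
```

send_rows:
  series:
    - [[0.1,0,-0.5,0,0],[0.1,0,-1,0,0],[0.1,0,-1,0,0],[0.1,0,-1,0,0]]

```text
clock: 26.65
eef_pos: [545.4, 57.1, 43.5]
eef_rot: [3.14, -0.004, 0.354]
wrist_force: [3.5, -0.3, 9.9]
finger_gap: 24.7
```

send_rows:
  series:
    - [[0.1,0,-0.5,0,0],[0.1,0,-1,0,0],[0.1,0,-1,0,0],[0.1,0,-1,0,0]]

```text
clock: 27.05
eef_pos: [545.0, 58.0, 43.5]
eef_rot: [3.14, -0.004, 0.354]
wrist_force: [2.3, -0.3, 9.5]
finger_gap: 24.8
```

```bash
python3 f.py
```

```text
27.2 [ 2.99 -0.18  9.64] [0.48 0.43 0.22] [545.02  58.01  43.46]
```

send_rows:
  series:
    - [[0.1,0,-0.5,0,0],[0.1,0,-1,0,0],[0.1,0,-1,0,0],[0.1,0,-1,0,0]]

```text
clock: 27.65
eef_pos: [544.7, 59.0, 43.5]
eef_rot: [3.141, -0.004, 0.354]
wrist_force: [2.9, 0.9, 9.5]
finger_gap: 24.8
```

```bash
python3 f.py
```

```text
27.8 [ 2.47  0.04 10.03] [0.44 0.57 0.51] [544.67  58.95  43.45]
```

send_rows:
  series:
    - [[0.1,0,-0.5,0,0],[0.1,0,-1,0,0],[0.1,0,-1,0,0],[0.1,0,-1,0,0]]

```text
clock: 28.25
eef_pos: [544.4, 59.8, 43.5]
eef_rot: [3.14, -0.004, 0.354]
wrist_force: [3.4, -0.5, 10.2]
finger_gap: 24.6
```

```bash
python3 f.py
```

```text
28.4 [ 3.21 -0.46  9.62] [0.27 0.24 0.38] [544.36  59.84  43.47]
```

send_rows:
  series:
    - [[0.1,0,-0.5,0,0],[0.1,0,-0.8,0,0],[0.1,0,-0.8,0,0],[0.1,0,-0.8,0,0]]

```text
clock: 28.85
eef_pos: [544.4, 59.9, 43.6]
eef_rot: [3.139, -0.004, 0.354]
wrist_force: [4.0, -5.9, 10.1]
finger_gap: 24.7
```

```bash
python3 f.py
```

```text
29.0 [ 4.5  -5.4   9.64] [0.47 0.5  0.61] [544.39  59.92  43.57]
```

send_rows:
  series:
    - [[0.1,0,-0.5,0,0],[0.1,0,-0.8,0,0],[0.1,0,-0.8,0,0],[0.1,0,-0.8,0,0]]

```text
clock: 29.45
eef_pos: [544.4, 60.0, 43.7]
eef_rot: [3.138, -0.005, 0.354]
wrist_force: [5.9, -10.0, 9.4]
finger_gap: 24.8
```

```bash
python3 f.py
```

```text
29.6 [  5.88 -10.12   9.4 ] [0.45 0.43 0.58] [544.4   60.04  43.67]
```

send_rows:
  series:
    - [[0.1,0,0.7,0,0],[0.1,0,1.4,0,0],[0.1,0,1.4,0,0],[0.1,0.3,1.4,-0.7,0],[0.1,0.4,1.4,-1.4,0],[0.1,0.5,1.4,-2,0],[0.1,0.5,1.4,-2,0],[0.1,0.5,1.4,-2,0]]

```text
clock: 30.45
eef_pos: [544.7, 60.0, 45.3]
eef_rot: [3.14, -0.004, 0.354]
wrist_force: [3.9, -1.3, 7.9]
finger_gap: 24.5
```

```bash
python3 f.py
```

```text
30.6 [ 4.15 -2.04  7.84] [0.42 0.48 0.41] [544.73  59.98  45.31]
```

send_rows:
  series:
    - [[0.1,0.2,0,-0.4,0],[0.1,0.3,0,-0.8,0],[0.1,0.3,0,-0.8,0],[0.1,0.3,0,-0.8,0]]

```text
clock: 31.05
eef_pos: [544.8, 60.1, 45.9]
eef_rot: [3.14, -0.003, 0.354]
wrist_force: [4.0, -2.6, 6.2]
finger_gap: 24.6
```

```bash
python3 f.py
```

```text
31.2 [ 3.53 -2.32  6.4 ] [0.4  0.17 0.27] [544.84  60.07  45.91]
```

send_rows:
  series:
    - [[0.1,0.3,0,-0.4,0],[0.1,0.6,0,-0.8,0],[0.1,0.6,0,-0.8,0],[0.1,0.6,0,-0.8,0]]

```text
clock: 31.65
eef_pos: [544.8, 60.1, 46.1]
eef_rot: [3.141, -0.002, 0.354]
wrist_force: [3.7, -3.7, 3.8]
finger_gap: 24.7
```

```bash
python3 f.py
```

```text
31.8 [ 3.91 -4.03  4.37] [0.44 0.28 0.48] [544.77  60.14  46.11]
```

send_rows:
  series:
    - [[0.1,0.1,0.2,-0.4,0],[0.1,0.2,0.2,-0.7,0],[0.1,0.2,0.2,-0.7,0],[0.35,0.2,0.2,-0.7,0],[0.5,0.2,0.2,-0.7,0],[0.5,0.2,0.2,-0.7,0],[0.5,0.2,0.2,-0.7,0],[0.5,0.2,0.2,-0.7,0],[0.5,0.2,0.2,-0.7,0],[0.5,0.2,0.2,-0.7,0]]

```text
clock: 32.85
eef_pos: [544.3, 60.3, 46.4]
eef_rot: [-3.142, -0.0, 0.354]
wrist_force: [-0.0, 0.8, -0.3]
finger_gap: 46.9
```

send_rows:
  series:
    - [[0.5,0,0,-4,0],[0.5,0,0,-12,0],[0.5,0,0,-24,0],[0.5,0,0,-40,0],[0.5,0,0,-60,0],[0.5,0,0,-80,0],[0.5,0,0,-100,0],[0.5,0,0,-115,0],[0.5,0,0,-120,0],[0.5,0,0,-120,0]]

```text
clock: 33.85
eef_pos: [544.6, 60.3, 167.3]
eef_rot: [3.141, -0.002, 0.354]
wrist_force: [-0.6, -0.4, -0.7]
finger_gap: 46.9
```

```bash
python3 - <<'E'
from h import *
p,C,T=wrist();s=manip.camera("side");print(manip.read_state()["wrist_force"],manip.read_state()["clock"])
z=lambda a,w,h:cv2.resize(a,(w,h),interpolation=cv2.INTER_CUBIC)
cv2.imwrite("pics/w8.png",np.vstack([z(p["img"][70:270,130:430],480,320),z(s["img"][180:300,210:390],480,270)])[:,:,::-1])
img=p["img"].astype(int);m=((img[...,0]>1.8*img[...,1])&(img[...,0]>1.8*img[...,2])&(img[...,0]>60)).astype(np.uint8)
m[:150]=0;m[:,:270]=0;m[:,390:]=0;m[300:]=0
n,l,st,c=cv2.connectedComponentsWithStats(m);i=1+np.argmax(st[1:,4]);print("red",st[i],c[i])
k=st[i][:2]+st[i][2:4]/2-.5
P=atz(*ray(p,*k,C),97);print("knob@97",P, "grasp was",[544.3,60.3])
a=.353;d=P[:2]-np.array([618.9,71.1]);print("stage xy",np.cos(a)*d[0]+np.sin(a)*d[1],-np.sin(a)*d[0]+np.cos(a)*d[1])
E
```

```text
[-0.10129179  0.48706027  0.59847552] 33.95
red [306 187  27  27 567] [318.62257496 199.91534392]
knob@97 [545.40835063  59.86694627  97.        ] grasp was [544.3, 60.3]
stage xy -72.84356730370438 14.866698553266493
```

View pics/w8.png

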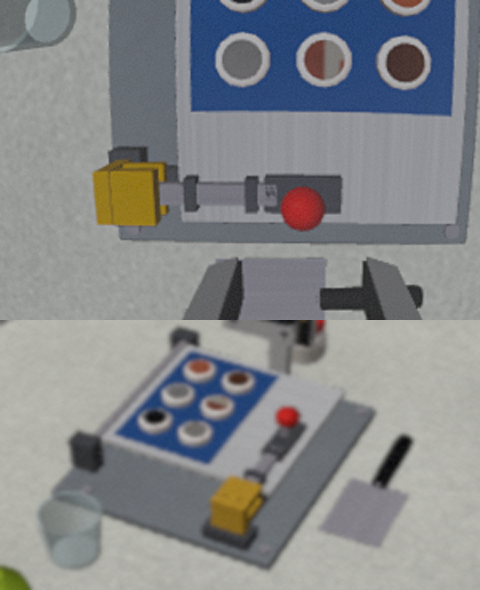

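```bash
python3 -c "
from cell import manip
print(manip.sign_off())"
```

```text
the job is handed in; nothing more can be done
None
```

The platform is down and the bolt alone is holding it in the keeper. I handed the job in about 34 s into the 70 s allowed.

**What I did**
- **Push down:** I took the red ball knob between the fingers and pushed the platform down along its arc. Near the bottom I went in 0.8 to 1 mm steps until it met the rubber stop. The lift force rose from about 8.4 N to 10.7 N, so about 2 N went into the stop.
- **Bolt:** I slid the bolt home about 29 mm to its end stop. Force along the bolt stayed about 1 N as it entered the keeper and rose only at the end stop, peaking at about 11.5 N.
- **Release:** I eased the platform up until the keeper's lip took most of the load, opened the gripper and backed straight off.

**Last checks**
- The last pictures show the platform held level, the bolt in the keeper and the carrier against its guide. The samples and the nearby bystanders in view look undisturbed.
- The knob was seen at stage y of about +15 mm, against about −13 mm at the start. Wrist force was about 0 with the gripper clear.

**What disagreed**
- **Fingertips:** they are really about 40 mm further back than described. My first close shut on air above the ball and touched nothing. I measured the offset from the wrist and side pictures and grasped 38 mm lower.
- **Stop height:** contact came at about −0.035 rad by my estimate, just past the stated −0.031. That is within my measuring error.
- **Knob travel:** the pictures give about 28 mm, the arm gives 29 mm.

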